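# Draw out the board tray with the hooked puller

### The job

Take the orange hooked puller out of its holder, hook it into the finger hole in the pull tab of the board tray, and draw the tray gently out of the white enclosure until you feel it come up against its stop. Then unhook without pushing the tray back, and put the puller back upright in its holder. Touch the tray and enclosure only with the puller, never force them, and leave the other things on the bench alone.

Things in the scene. Friction and masses are not known exactly. Their poses are not given: they have to be found in the camera images.
- enclosure: White metal enclosure fixed to the bench, 170 (x) x 150 (y) x 80 (z) mm. Origin at the centre of its underside; its open front is its -x face (85 mm from the origin). The tray slides out along its -x axis.
- finger_hole (a point): Centre of the finger hole, on the upper face of the tray's steel pull tab, 50 mm above the bench; moves with the tray, axes parallel to the enclosure's. The tab is 5 mm thick, 56 (x) x 44 (y) mm, free below down to the bench, except that a 10 mm high rib under it begins 18 mm from the hole centre on the +x side. The hole is a rectangle, 22 mm along x, 16 mm along y, right through.
- tray_front (a point): Point on the face of the tray's blue front panel, 28 mm along +x from the hole centre and level with it; the panel is 138 mm wide and reaches to 73 mm above the bench. It starts 0 to 85 mm out of the enclosure's front face (0 = flush). The tray's stop is inside, unseen and set differently each time, somewhere between 70 and 120 mm out (35 to 70 mm beyond the start): it must be felt.
- tray: The sliding tray (0.35 kg with the board fastened in it); its origin is the finger hole. It runs with about 3 N of dry friction and stays where it is left. At its stop (a rubber buffer) the pull rises steeply above that; meet it slowly. More than 20 N of the puller on tray or enclosure is forcing.
- holder: Grey block fixed to the bench, 80 x 70 x 45 mm, origin at the centre of its underside. In its top, centred, is a rectangular socket 26 mm along x, 18 mm along y, 34 mm deep.
- holder_mouth (a point): Centre of the socket's mouth, on the holder's top face, 45 mm above the bench; axes as the holder's.
- puller_grip (a point): Centre of the puller's orange handle, a block 22 mm along x, 26 mm along y, 44 mm high (puller about 0.12 kg in all). Below it is a flange 36 (x) x 30 (y) x 4 mm, whose underside is 26 mm below this point. It starts upright in the holder, flange on the holder's top, shank in the socket, its x axis along the holder's.
- puller_tip (a point): Lower end of the puller's round shank (7 mm diameter), straight below the handle's centre: 44 mm below it, 18 mm below the flange's underside.
- puller_toe (a point): End of the toe at the shank's bottom: 6 x 6 mm (12 to 18 mm below the flange's underside), pointing to the puller's own -x (side with a white stripe), ending 9.5 mm from the shank's axis. To pull, the puller's x axis must lie along the tray's, so that the toe points away from the enclosure and catches under the tab; to lift out, first move back towards the enclosure by about 9 mm.
- jar: Screw-top jar, 51 x 51 x 49 mm, stands beside the enclosure; leave alone. Origin at the centre of its underside.
- cutters: Side cutters, 34 x 116 x 10 mm, lie beside the enclosure; leave alone. Origin at the centre of the underside.
- connector_a: Dark red connector, 12 x 36 x 12 mm, lies beside the holder; leave alone. Origin on the underside.
- driver: Yellow-handled screwdriver, 17 x 142 x 16 mm, lies beside the holder; leave alone. Origin at the centre of the underside.
Mind the look-alikes: they are no part of the job. What is meant by the holder is not purple or red, and is the smaller of those in its own colour.

How it is judged:
On the way, in this order (a step that is already met when the one before it is completed fails the run):
1. the puller's lower end is through the finger hole, below the tab (horizontal distance between puller_tip and finger_hole below 0.014 m and z of puller_tip in the frame of finger_hole below -0.01 m and not (horizontal distance between tray_mark and stop_mark below 0.003 m)), for 0.1 s.
2. the tray is against its stop (within 3 mm), the puller still in the hole (horizontal distance between puller_tip and finger_hole below 0.014 m and z of puller_tip in the frame of finger_hole below -0.01 m and horizontal distance between tray_mark and stop_mark below 0.003 m), for 0.1 s.
At the end, for the whole second after the job is handed in: The tray stands still within 3 mm of its stop, and the puller stands upright (within 0.1 rad) in its holder, shank in the socket and flange on the holder's top (handle centre within 10 mm of the socket's centre and at most 4 mm above its seated height) (horizontal distance between tray_mark and stop_mark below 0.003 m and linear speed of tray below 0.005 m/s and horizontal distance between puller_grip and holder_mouth below 0.01 m and z of puller_grip in the frame of holder_mouth below 0.03 m and angle between puller_grip's own z axis and vertical below 0.1 rad and linear speed of puller below 0.02 m/s); the robot touches nothing.
It fails at once if the puller bears on tray or enclosure with more than 20 N (contact force between puller and enclosure above 20 N).
It fails at once if the robot itself touches tray or enclosure (contact force between any of the fingers, the arm and enclosure above 1 N).
It fails at once if a bystander is moved more than 15 mm (distance of any of jar, cutters, connector_a, driver from where it was at the start of the episode above 0.015 m).
It also fails if it takes over 58 s, if anything falls off the work surface, if the arm or the gripper's body presses on something with over 40 N, if the wrist force passes 120 N, or if a joint passes its speed limit or range.

### The arm

A 7-joint arm with a two-finger parallel gripper is mounted at the origin on a cart in front of the work surface, level with it; the furniture and walls round the work are solid. World frame = base frame: x ahead of the robot, y to its left, z up, the work surface at z = 0. Lengths are in m, angles in rad, forces in N, time in s.
With the tool pointing down it reaches from about 0.425 to 1.025 m from the base axis. Payload 9.4 kg.
Tool frame: the origin (TCP) lies midway between the tips of the shut fingers; the grasp point (between the pads) lies 19 mm behind it; z points along the fingers, y is the line along which they close (so a half turn about z gives the same grasp; the last joint's range is limited). The gripper opens to 93 mm and grips with 3 to 60 N. Pads are 15 mm wide; open, the fingers measure 128 mm over their backs; the gripper's body (75 mm by 188 mm) begins 65 mm behind the grasp point.
Start: joints at [-1.25, 0.599, -0.003, 1.599, 0.002, 0.943, -0.08], TCP at [0.281, 0.668, 0.219] pointing down, gripper open.
Joint ranges: [-2.57, 2.57], [-0.35, 1.97], [-1.29, 1.29], [0.11, 2.56], [-1.05, 4.19], [0.11, 1.86], [-2.63, 2.63]. Speed limits (rad/s): [2.22, 2.22, 3.01, 3.01, 3.14, 3.14, 3.14].

### API

Orientations are given as a unit quaternion [w, x, y, z].
In Python, from bench import ctrl, vision gives the robot as it stands.
- The arm moves only by the tool drive_tool, never from a script. Its argument "targets" is a list of rows, each a list of 5 numbers: the shift along the tool's x, y, z in m, then the turn about the tool's z in degrees, then the opening in per cent of the stroke, from 0 (shut) to 100 (fully open). A call has 1 to 20 rows; each row is the pose to reach, as a shift and turn from the pose commanded when the call began, along the tool's axes at that moment; what a row does not reach only later rows make up. A row lasts 1/8 s, in which the tool goes at most 62.5 mm and 10.7 degrees, less where a joint would pass 70% of its speed; a pose out of reach is approached as far as the arm can. A call with a gripper value outside its range is refused whole. The fingers move at their own pace and stop on an object; "force" is the grip in N (left out, the last holds). Time passes only in rows, so rows that repeat a pose let the fingers close. It gives the time, the measured TCP pose, the force, the opening and the grip force at its end, in the units of the state.
- ctrl.read_state(): the state, without advancing time (a new reading comes with each control period).
- vision.grab_frame(name): name is "scene" or "top" or "wrist"; returns the picture (420x560x3 uint8, red, green, blue); there is no depth.
- vision.calibration(name): a dict with "intrinsics" (3x3 intrinsics, pixels), "D" ([k1, k2, p1, p2, k3] as OpenCV has them; the pictures are not rectified), "pose" (4x4, takes a point from camera to world coordinates). Camera axes: x right, y down, z forward; pixel columns grow to the right and rows downward; lengths in m; the calibration is good to about 2 mm. A picture is of the moment at which its call begins: read the wrist's pose just before it. calibration takes no time and is no camera call; for the wrist camera it gives the pose at the moment of the call.
- ctrl.job_done(): hands the job in; it is judged then, once.
The state is a dict: "time_s": time; "qpos": joint angles; "joint_velocities": joint speeds; "tau": joint torques, N m; "eef_pos": TCP position; "orientation": TCP orientation; "contact_force": force on the tool from outside, world axes, zero at the start; "torque": the same for the moment, N m; "opening": opening from 0.0 (shut) to 1.0 (fully open); "grasp_force": force on a finger pad.
Only numpy, scipy, OpenCV 4.12 (cv2) and the standard library are available. Lean on these libraries where they do the work, as an engineer would, in place of code of your own. Each camera call takes 0.05 s, during which the arm holds its last target. There are 200 camera calls.

## Working session

There is one attempt and no reset: what is moved stays moved. The work goes in short steps, Python scripts to look and compute and a tool call to move; the robot and the scene stay as the last step left them, time stands still between calls to the robot, and variables do not carry over. Pictures are saved under pics/ and viewed, at most 10 in all, crops included, and the job is handed in when it is done.

Besides the shell and the picture viewer there is one more tool, called after "Emit:" as name(argument=value, ...), one argument or row to a line, values as JSON. drive_tool: Moves the arm, as the interface text tells. Its arguments: {"type":"object","properties":{"targets":{"type":"array","items":{"type":"array","items":{"type":"number"}}},"force":{"type":"number"}},"required":["targets"]}

```bash
mkdir -p pics
python3 - <<'E'
from bench import ctrl, vision
import cv2,numpy as np
for n in("scene","top"):
    im=vision.grab_frame(n); cv2.imwrite(f"pics/{n}0.png",im[:,:,::-1]); c=vision.calibration(n); print(n,np.round(c["intrinsics"],1).tolist(),c["D"],np.round(c["pose"],3).tolist())
s=ctrl.read_state(); print(s["eef_pos"],s["orientation"],s["time_s"])
E
```

```text
scene [[399.4, 0.0, 281.1], [0.0, 399.4, 211.3], [0.0, 0.0, 1.0]] [-0.10926609  0.          0.          0.          0.        ] [[0.54, -0.423, 0.727, -0.358], [-0.841, -0.249, 0.48, -0.599], [-0.023, -0.871, -0.49, 0.687], [0.0, 0.0, 0.0, 1.0]]
top [[432.2, 0.0, 275.1], [0.0, 432.2, 212.6], [0.0, 0.0, 1.0]] [-0.01947638  0.          0.          0.          0.        ] [[-0.05, -0.972, 0.229, 0.341], [-0.999, 0.05, -0.007, 0.032], [-0.005, -0.229, -0.973, 1.105], [0.0, 0.0, 0.0, 1.0]]
[0.28072235 0.66797801 0.2178698 ] [-5.51183674e-05  1.97572405e-01  9.80288054e-01 -6.87316530e-04] 0.1
```

View pics/scene0.png

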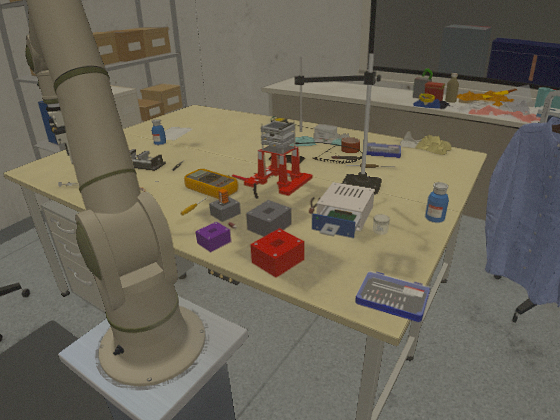

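View pics/top0.png

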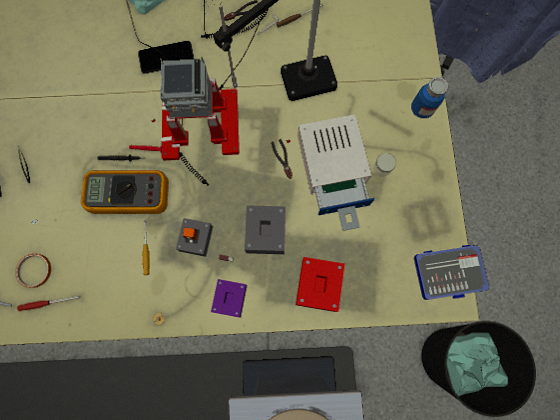

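The top view shows the small grey holder with the orange puller at about (192,235). The enclosure is at about (335,160) and its tab with the hole at about (348,218). A larger grey decoy is at (265,228), with purple and red ones below it.

```bash
cat > h.py <<'E'
import numpy as np,cv2
from bench import ctrl,vision
def cast(n,px,z,c=None):
    c=c or vision.calibration(n); px=np.array(px,float).reshape(-1,1,2)
    u=cv2.undistortPoints(px,np.array(c["intrinsics"]),np.array(c["D"])).reshape(-1,2)
    P=np.array(c["pose"]); d=np.c_[u,np.ones(len(u))]@P[:3,:3].T; o=P[:3,3]
    return o+d*((z-o[2])/d[:,2])[:,None]
def proj(n,p,c=None):
    c=c or vision.calibration(n); P=np.linalg.inv(np.array(c["pose"])); p=np.atleast_2d(np.array(p,float))
    return cv2.projectPoints(p,cv2.Rodrigues(P[:3,:3])[0],P[:3,3],np.array(c["intrinsics"]),np.array(c["D"]))[0].reshape(-1,2)
E
python3 - <<'E'
from h import *
im=cv2.imread("pics/top0.png")
a=im[205:265,165:225]; b=im[105:235,290:380]
a=cv2.resize(a,(360,360),interpolation=cv2.INTER_CUBIC); b=cv2.resize(b,None,fx=4.5,fy=4.5,interpolation=cv2.INTER_CUBIC)
o=np.zeros((590,770,3),np.uint8); o[:360,:360]=a; o[:b.shape[0],365:365+b.shape[1]]=b
cv2.imwrite("pics/crop1.png",o)
hsv=cv2.cvtColor(im,cv2.COLOR_BGR2HSV)
def big(m,box):
    x0,y0,x1,y1=box; k=np.zeros_like(m);k[y0:y1,x0:x1]=m[y0:y1,x0:x1]
    c=max(cv2.findContours(k,cv2.RETR_EXTERNAL,cv2.CHAIN_APPROX_NONE)[0],key=cv2.contourArea); return c.reshape(-1,2)
def rect(c,z,name):
    w=cast("top",c,z); r=cv2.minAreaRect((w[:,:2]*1000).astype(np.float32)); print(name,np.round(r[0],1),np.round(r[1],1),round(r[2],1), cv2.contourArea(c))
m=cv2.inRange(hsv,(3,150,130),(20,255,255)); rect(big(m,(165,205,225,265)),.093,"puller top")
m=cv2.inRange(hsv,(0,0,60),(179,60,150)); 
m2=cv2.morphologyEx(m|cv2.inRange(hsv,(0,150,60),(20,255,255)),cv2.MORPH_OPEN,np.ones((3,3)))
rect(big(m2,(165,205,225,265)),.045,"holder top")
m=cv2.inRange(hsv,(0,0,165),(179,40,255)); rect(big(m,(285,105,380,195)),.08,"encl top")
m=cv2.inRange(hsv,(95,110,40),(125,255,255)); rect(big(m,(300,180,380,235)),.073,"panel")
m=cv2.inRange(hsv,(0,0,100),(179,60,255)); c=big(m,(325,205,370,235)); rect(c,.05,"tab")
E
```

```text
puller top [541.9 234.7] [23.9 19.4] 87.1 68.0
holder top [540.5 241.9] [95.9 92.5] 84.9 972.0
encl top [ 738.1 -132.1] [167.9 146.8] 8.4 3511.0
panel [ 594.4 -152.5] [  9.6 135.2] 8.3 74.5
tab [ 565.8 -157.8] [56.2 46.3] 9.3 361.5
```

View pics/crop1.png

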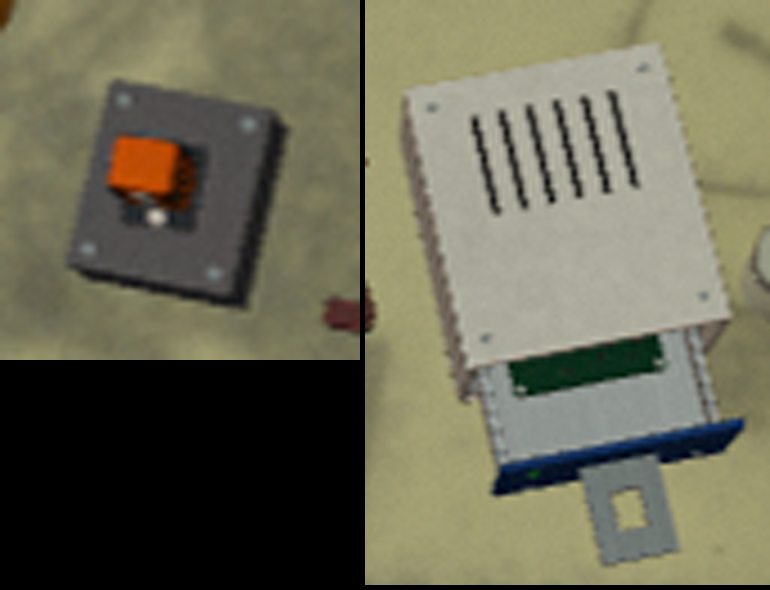

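The crop shows the holder's four corner screws at crop (123,100), (249,125), (88,248) and (214,272). The orange handle's white stripe faces the robot, so the toe points to -x. The tab hole is at crop (630,508) and the blue panel is at about 8° yaw. Next I refine these numerically.

Run:
```python
from h import *
im=cv2.imread("pics/top0.png"); hsv=cv2.cvtColor(im,cv2.COLOR_BGR2HSV)
s=np.array([[123,100],[249,125],[88,248],[214,272]])/6+[165,205]-.4
w=cast("top",s,.045); print("screws",np.round(w[:,:2]*1e3,1).tolist(),"c",w.mean(0)*1e3)
v=(w[0]-w[1])+(w[2]-w[3]); print("yaw y",np.degrees(np.arctan2(v[1],v[0]))-90); v=w[0]+w[1]-w[2]-w[3]; print("yaw x",np.degrees(np.arctan2(v[1],v[0])), np.linalg.norm(v)/2)
# hole: bench-coloured blob inside tab
m=cv2.inRange(hsv,(18,40,80),(40,255,255)); k=np.zeros_like(m);k[206:232,338:362]=m[206:232,338:362]
n,l,st,ce=cv2.connectedComponentsWithStats(k)
for i in range(1,n): print("blob",st[i],ce[i],np.round(cast("top",ce[i],.05)*1e3,1))
print("visual hole",cast("top",[290+265/4.5-.4,105+508/4.5-.4],.05))
# predictions to compare: puller handle in scene view
p=w.mean(0)
for z in(.049,.093): print("scene pred",z,proj("scene",[p[0],p[1],z]), "top",proj("top",[p[0],p[1],z]))
i2=cv2.imread("pics/scene0.png");h2=cv2.cvtColor(i2,cv2.COLOR_BGR2HSV)
for n_,h in(("scene",h2),("top",hsv)):
    m=cv2.inRange(h,(2,140,70),(16,255,255)); n,l,st,ce=cv2.connectedComponentsWithStats(m)
    for i in range(1,n):
        if st[i][4]>25: print(n_,st[i],ce[i])
```

```text
screws [[579.3, 251.6], [565.9, 198.9], [517.4, 266.2], [504.8, 214.2]] c [541.84537043 232.73492206  45.        ]
yaw y -13.959698774397367
yaw x -13.700676475171964 0.06331078450973501
blob [338 207  24  25 203] [352.14285714 222.00492611] [[ 554.8 -166.1   50. ]]
blob [345 214   8   9  56] [348.21428571 217.89285714] [[ 565.8 -157.2   50. ]]
visual hole [[ 0.56681847 -0.1580248   0.05      ]]
scene pred 0.049 [[223.11968564 201.95850083]] top [[192.37827882 235.27436138]]
scene pred 0.093 [[221.91586922 190.46241444]] top [[188.84933587 231.99131656]]
scene [425  82  19  19 222] [434.05855856  89.44594595]
scene [342 141  18  12 154] [350.55844156 147.16233766]
scene [ 232  147   81   49 1286] [279.81648523 173.62986003]
scene [218 189  10  14  90] [223.75555556 195.14444444]
scene [ 250  228   54   49 1650] [277.1969697  252.18242424]
top [220  89  17   6  30] [230.53333333  90.2       ]
top [183 227  13  11 100] [188.57 232.05]
top [ 32 254  18  34  57] [ 43.54385965 271.8245614 ]
top [458 255  19   4  29] [467.34482759 256.27586207]
top [ 18 301  30  10 120] [ 32.3        305.03333333]
```

Emit:
drive_tool(
  targets=[
    [-0.02,-0.015,0,-0.5,100],
    [-0.057,-0.042,0,-1,100],
    [-0.098,-0.072,0,-2,100],
    [-0.139,-0.102,0,-3,100],
    [-0.18,-0.132,0,-4,100],
    [-0.221,-0.162,0.01,-5,100],
    [-0.262,-0.192,0.02,-6,100],
    [-0.303,-0.222,0.03,-7,100],
    [-0.344,-0.252,0.04,-8,100],
    [-0.376,-0.276,0.045,-9,100],
    [-0.397,-0.291,0.05,-9,100],
    [-0.409,-0.3,0.05,-9,100],
    [-0.409,-0.3,0.05,-9,100],
    [-0.409,-0.3,0.05,-9,100],
  ],
  force=30,
)

```text
time_s: 1.85
eef_pos: [0.5412, 0.2344, 0.1689]
orientation: [0.0, 0.119, 0.993, 0.0]
contact_force: [0.6, 0.4, 0.4]
opening: 0.999
grasp_force: 0.0
```

Run:
```python
from h import *
s=ctrl.read_state();c=vision.calibration("wrist");im=vision.grab_frame("wrist")[:,:,::-1].copy();cv2.imwrite("pics/w1.png",im)
import pickle;pickle.dump((s,c),open("w1.pkl","wb"))
print(s["time_s"],s["eef_pos"],s["orientation"],s["contact_force"])
hsv=cv2.cvtColor(im,cv2.COLOR_BGR2HSV);m=cv2.inRange(hsv,(2,140,70),(16,255,255)); n,l,st,ce=cv2.connectedComponentsWithStats(m)
for i in range(1,n):
    if st[i][4]>200: print(st[i],ce[i],cast("wrist",ce[i],.093,c))
print(proj("wrist",[.542,.233,.093],c))
```

```text
1.85 [0.54116449 0.23440139 0.16891067] [1.50187049e-05 1.19413341e-01 9.92844568e-01 3.44333442e-04] [0.6093337  0.36880242 0.36960561]
[   0   96   24  100 1162] [  7.84681583 159.08950086] [[0.44620829 0.04087192 0.093     ]]
[262 193  31  35 884] [276.86651584 211.86651584] [[0.53798115 0.23510439 0.093     ]]
[350 340  62  26 779] [371.66880616 354.36713736] [[0.69591129 0.28901674 0.093     ]]
[230 371  19  17 235] [239.44255319 379.94468085] [[0.6949089  0.15938614 0.093     ]]
[[275.55267169 216.9446263 ]]
```

View pics/w1.png

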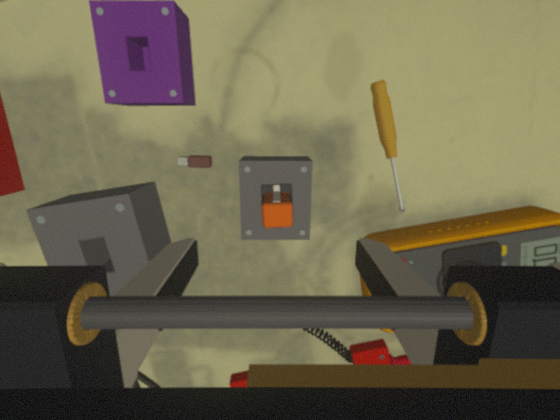

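The wrist view shows the holder squared up with the tool at about (276,200), the handle at (277,211) and the stripe on the robot side. I descend and grip.

Emit:
drive_tool(
  targets=[
    [-0.001,-0.001,0.015,0,100],
    [-0.001,-0.001,0.04,0,100],
    [-0.001,-0.001,0.065,0,100],
    [-0.001,-0.001,0.088,0,100],
    [-0.001,-0.001,0.105,0,100],
    [-0.001,-0.001,0.114,0,100],
    [-0.001,-0.001,0.114,0,100],
    [-0.001,-0.001,0.114,0,15],
    [-0.001,-0.001,0.114,0,15],
    [-0.001,-0.001,0.114,0,15],
    [-0.001,-0.001,0.114,0,15],
    [-0.001,-0.001,0.114,0,15],
    [-0.001,-0.001,0.114,0,15],
  ],
  force=30,
)

```text
time_s: 3.52
eef_pos: [0.5425, 0.2322, 0.0547]
orientation: [0.0, 0.12, 0.993, 0.0]
contact_force: [0.8, -0.6, -0.7]
opening: 0.404
grasp_force: 0.0
```

Emit:
drive_tool(
  targets=[
    [0,0,0,0,15],
    [0,0,0,0,15],
    [0,0,0,0,15],
    [0,0,0,0,15],
    [0,0,0,0,15],
    [0,0,0,0,15],
  ],
  force=30,
)

```text
time_s: 4.28
eef_pos: [0.5425, 0.2322, 0.0546]
orientation: [0.0, 0.12, 0.993, -0.0]
contact_force: [-0.2, 0.5, -0.3]
opening: 0.278
grasp_force: 30.0
```

Emit:
drive_tool(
  targets=[
    [0,0,-0.008,0,15],
    [0,0,-0.025,0,15],
    [0,0,-0.05,0,15],
    [0,0,-0.075,0,15],
    [0,0,-0.095,0,15],
    [-0.005,-0.015,-0.1,-1,15],
    [-0.015,-0.047,-0.1,-3,15],
    [-0.03,-0.09,-0.1,-5,15],
    [-0.044,-0.135,-0.1,-8,15],
    [-0.058,-0.18,-0.1,-11,15],
    [-0.072,-0.225,-0.1,-14,15],
    [-0.086,-0.27,-0.1,-17,15],
    [-0.1,-0.315,-0.1,-19,15],
    [-0.11,-0.348,-0.1,-21,15],
    [-0.117,-0.366,-0.1,-22,15],
    [-0.119,-0.3725,-0.1,-22,15],
    [-0.119,-0.3725,-0.1,-22,15],
    [-0.119,-0.3725,-0.1,-22,15],
  ],
  force=30,
)

```text
time_s: 6.52
eef_pos: [0.5691, -0.1569, 0.1546]
orientation: [-0.0, -0.072, 0.997, 0.0]
contact_force: [0.7, -0.0, -1.0]
opening: 0.276
grasp_force: 30.0
```

Run:
```python
from h import *
s=ctrl.read_state();c=vision.calibration("wrist");im=vision.grab_frame("wrist")[:,:,::-1].copy()
import pickle;pickle.dump((s,c),open("w2.pkl","wb"))
print(s["time_s"],s["eef_pos"],s["orientation"],s["contact_force"],np.round(c["pose"],3).tolist())
cv2.imwrite("pics/w2.png",im)
cv2.imwrite("pics/w2c.png",cv2.resize(im[60:340,140:420],(600,600),interpolation=cv2.INTER_CUBIC))
```

```text
6.525 [ 0.56906429 -0.15687882  0.15463377] [-8.70901039e-05 -7.22099647e-02  9.97389426e-01  2.17107804e-04] [ 0.71411448 -0.00685196 -0.95747592] [[-0.144, 0.954, 0.263, 0.495], [0.99, 0.139, 0.038, -0.168], [-0.001, 0.266, -0.964, 0.32], [0.0, 0.0, 0.0, 1.0]]
```

View pics/w2c.png

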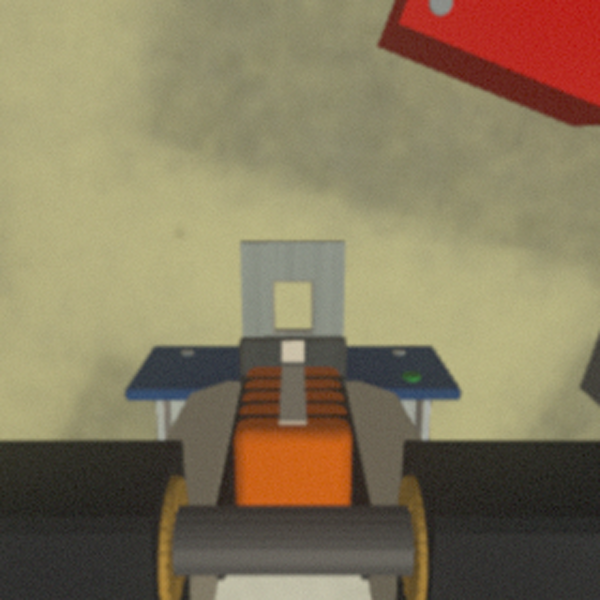

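The wrist crop shows the tab hole at crop x 275–312 and rows 282–330, with the tab edges at columns 241–345. The flange's front edge is at row 338, centred on column 293, so the puller is square to the tray.

Run:
```python
from h import *
import pickle
s,c=pickle.load(open("w2.pkl","rb"));f=280/600
im=cv2.imread("pics/w2.png");hsv=cv2.cvtColor(im,cv2.COLOR_BGR2HSV)
m=cv2.inRange(hsv,(15,45,80),(40,255,255)); n,l,st,ce=cv2.connectedComponentsWithStats(m)
e=np.array(s["eef_pos"]); ps=np.radians(8.3); ex=np.array([np.cos(ps),np.sin(ps)]);ey=np.array([-ex[1],ex[0]])
def tr(name,p,z):
    w=cast("wrist",p,z,c); d=w[:,:2]-e[:2]; print(name,np.round(w*1e3,1).tolist(),"rel TCP along,across",np.round(np.c_[d@ex,d@ey]*1e3,1).tolist())
for i in range(1,n):
    if 100<st[i][4]<2000 and 250<ce[i][0]<300: print(st[i]); x,y,w_,h_=st[i][:4]; tr("hole corners",[[x-.5,y-.5],[x+w_-.5,y-.5],[x-.5,y+h_-.5],[x+w_-.5,y+h_-.5]],.05); tr("hole c",ce[i],.05)
C=lambda x,y:[140+x*f-.5,60+y*f-.5]
tr("tab -x corners",[C(241,240),C(345,240)],.05)
tr("tab x-mid",[C(293,240)],.05)
tr("flange edge",[C(241,338),C(345,338)],.145)
tr("panel top",[C(155,347),C(432,347)],.073)
```

```text
[267 191  19  24 417]
hole corners [[555.4, -168.1, 50.0], [552.9, -151.0, 50.0], [577.9, -165.0, 50.0], [575.4, -147.6, 50.0]] rel TCP along,across [[-15.2, -9.2], [-15.2, 8.1], [7.6, -9.4], [7.6, 8.3]]
hole c [[564.8, -157.7, 50.0]] rel TCP along,across [[-4.3, -0.2]]
[270 232  13  26 202]
hole corners [[594.1, -160.0, 50.0], [592.4, -147.8, 50.0], [620.5, -156.3, 50.0], [618.7, -143.9, 50.0]] rel TCP along,across [[24.4, -6.7], [24.4, 5.6], [51.0, -6.8], [51.0, 5.7]]
hole c [[607.7, -151.5, 50.0]] rel TCP along,across [[39.0, -0.2]]
tab -x corners [[540.0, -183.3, 50.0], [533.8, -140.4, 50.0]] rel TCP along,across [[-32.5, -22.0], [-32.5, 21.4]]
tab x-mid [[536.9, -161.9, 50.0]] rel TCP along,across [[-32.5, -0.3]]
flange edge [[551.9, -174.4, 145.0], [547.7, -145.4, 145.0]] rel TCP along,across [[-19.5, -14.9], [-19.5, 14.4]]
panel top [[583.8, -210.7, 73.0], [567.9, -101.3, 73.0]] rel TCP along,across [[6.8, -55.3], [6.8, 55.1]]
```

Puller axis is +2.7 mm from the hole centre and laterally centred, so I go straight down.

Emit:
drive_tool(
  targets=[
    [0,0,0.01,0,15],
    [0,0,0.03,0,15],
    [0,0,0.05,0,15],
    [0,0,0.064,0,15],
    [0,0,0.069,0,15],
    [0,0,0.071,0,15],
    [0,0,0.073,0,15],
    [0,0,0.075,0,15],
    [0,0,0.077,0,15],
    [0,0,0.079,0,15],
    [0,0,0.081,0,15],
    [0,0,0.083,0,15],
    [0,0,0.085,0,15],
    [0,0,0.087,0,15],
    [0,0,0.089,0,15],
    [0,0,0.0905,0,15],
    [0,0,0.0915,0,15],
    [0,0,0.0915,0,15],
  ],
  force=30,
)

```text
time_s: 8.82
eef_pos: [0.5692, -0.158, 0.0631]
orientation: [-0.0, -0.072, 0.997, -0.0]
contact_force: [1.0, -0.5, -0.5]
opening: 0.278
grasp_force: 30.0
```

Emit:
drive_tool(
  targets=[
    [0.002,0,0,0,15],
    [0.005,0,0,0,15],
    [0.007,0,0,0,15],
    [0.0085,0,0,0,15],
    [0.0095,0,0,0,15],
    [0.0105,0,0,0,15],
    [0.0115,0,0,0,15],
    [0.013,0,0,0,15],
    [0.015,0,0,0,15],
    [0.017,0,0,0,15],
    [0.0195,0,0,0,15],
    [0.022,0,0,0,15],
    [0.0245,0,0,0,15],
    [0.027,0,0,0,15],
    [0.0295,0,0,0,15],
    [0.032,0,0,0,15],
    [0.034,0,0,0,15],
    [0.036,0,0,0,15],
    [0.038,0,0,0,15],
    [0.039,0,0,0,15],
  ],
  force=30,
)

```text
time_s: 11.32
eef_pos: [0.5305, -0.1636, 0.0632]
orientation: [-0.0, -0.072, 0.997, -0.0]
contact_force: [2.9, -1.0, -1.1]
opening: 0.278
grasp_force: 30.0
```

Run:
```python
from h import *
s=ctrl.read_state();print(s["contact_force"],s["torque"])
im=vision.grab_frame("wrist")[:,:,::-1].copy()
cv2.imwrite("pics/w3c.png",cv2.resize(im[60:340,140:420],(600,600),interpolation=cv2.INTER_CUBIC))
```

```text
[ 2.87081703 -1.00259115 -1.10276178] [-0.13193078 -0.81825915  0.08273684]
```

View pics/w3c.png

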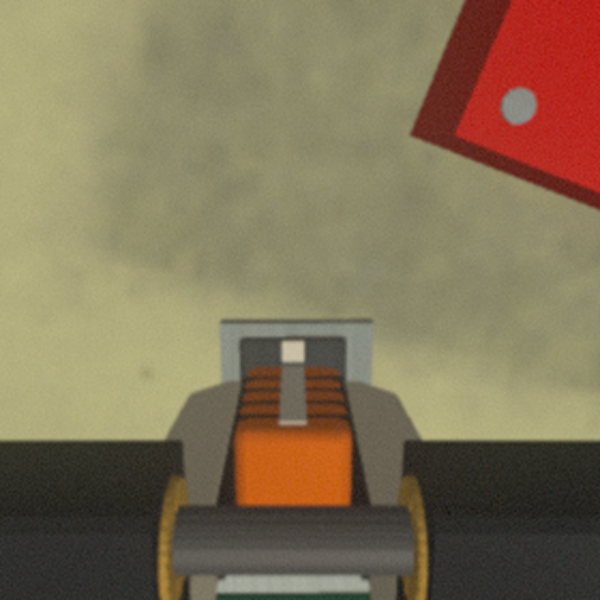

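The hook is engaged: the flange sits over the tab and the tab edge follows at crop row 320. The force is about friction level, so I creep on.

Emit:
drive_tool(
  targets=[
    [0.001,0,0,0,15],
    [0.002,0,0,0,15],
    [0.003,0,0,0,15],
    [0.004,0,0,0,15],
    [0.005,0,0,0,15],
  ],
)

```text
time_s: 12.0
eef_pos: [0.5257, -0.1643, 0.0632]
orientation: [0.0, -0.072, 0.997, -0.0]
contact_force: [3.4, -0.9, -0.5]
opening: 0.279
grasp_force: 30.0
```

Emit:
drive_tool(
  targets=[
    [0.001,0,0,0,15],
    [0.002,0,0,0,15],
    [0.0025,0,0,0,15],
  ],
)

```text
time_s: 12.38
eef_pos: [0.5231, -0.1647, 0.0631]
orientation: [-0.0, -0.072, 0.997, -0.0]
contact_force: [2.9, -1.3, -0.1]
opening: 0.275
grasp_force: 30.0
```

Emit:
drive_tool(
  targets=[
    [0.001,0,0,0,15],
    [0.002,0,0,0,15],
  ],
)

```text
time_s: 12.62
eef_pos: [0.5212, -0.1649, 0.0632]
orientation: [0.0, -0.072, 0.997, -0.0]
contact_force: [3.2, -1.0, -1.3]
opening: 0.281
grasp_force: 30.0
```

Emit:
drive_tool(
  targets=[
    [0.001,0,0,0,15],
    [0.002,0,0,0,15],
  ],
)

```text
time_s: 12.88
eef_pos: [0.5192, -0.1652, 0.0631]
orientation: [0.0, -0.072, 0.997, -0.0]
contact_force: [3.9, -2.3, -0.5]
opening: 0.279
grasp_force: 30.0
```

Emit:
drive_tool(
  targets=[
    [0.001,0,0,0,15],
    [0.002,0,0,0,15],
  ],
)

```text
time_s: 13.12
eef_pos: [0.5172, -0.1655, 0.0631]
orientation: [0.0, -0.072, 0.997, -0.0]
contact_force: [4.0, -0.7, -1.3]
opening: 0.28
grasp_force: 30.0
```

Emit:
drive_tool(
  targets=[
    [0.001,0,0,0,15],
    [0.0015,0,0,0,15],
  ],
)

```text
time_s: 13.38
eef_pos: [0.5157, -0.1657, 0.0631]
orientation: [-0.0, -0.072, 0.997, -0.0]
contact_force: [2.8, -1.2, -0.6]
opening: 0.277
grasp_force: 30.0
```

Emit:
drive_tool(
  targets=[
    [0.001,0,0,0,15],
    [0.002,0,0,0,15],
  ],
)

```text
time_s: 13.62
eef_pos: [0.5138, -0.166, 0.0632]
orientation: [0.0, -0.072, 0.997, -0.0]
contact_force: [3.3, -1.8, -1.1]
opening: 0.274
grasp_force: 30.0
```

Emit:
drive_tool(
  targets=[
    [0.001,0,0,0,15],
    [0.002,0,0,0,15],
  ],
)

```text
time_s: 13.88
eef_pos: [0.5117, -0.1662, 0.0631]
orientation: [0.0, -0.072, 0.997, -0.0]
contact_force: [3.3, -1.7, -2.2]
opening: 0.28
grasp_force: 30.0
```

Emit:
drive_tool(
  targets=[
    [0.001,0,0,0,15],
    [0.002,0,0,0,15],
  ],
)

```text
time_s: 14.12
eef_pos: [0.5098, -0.1665, 0.0631]
orientation: [-0.0, -0.072, 0.997, -0.0]
contact_force: [3.2, 0.1, -0.4]
opening: 0.279
grasp_force: 30.0
```

Emit:
drive_tool(
  targets=[
    [0.001,0,0,0,15],
    [0.002,0,0,0,15],
  ],
)

```text
time_s: 14.38
eef_pos: [0.508, -0.1668, 0.0632]
orientation: [0.0, -0.072, 0.997, -0.0]
contact_force: [5.2, -1.1, -1.9]
opening: 0.279
grasp_force: 30.0
```

Emit:
drive_tool(
  targets=[
    [0.0005,0,0,0,15],
    [0.001,0,0,0,15],
  ],
)

```text
time_s: 14.62
eef_pos: [0.5079, -0.1668, 0.0633]
orientation: [0.001, -0.072, 0.997, -0.0]
contact_force: [6.5, -0.3, -2.1]
opening: 0.281
grasp_force: 30.0
```

Emit:
drive_tool(
  targets=[
    [0.0005,0,0,0,15],
    [0.001,0,0,0,15],
    [0.001,0,0,0,15],
  ],
)

```text
time_s: 15.0
eef_pos: [0.5078, -0.1668, 0.0633]
orientation: [0.002, -0.072, 0.997, -0.0]
contact_force: [8.2, -0.1, -4.9]
opening: 0.278
grasp_force: 30.0
```

The position is stuck while the force climbs to about 8 N, so this is the stop. I back off the hook.

Emit:
drive_tool(
  targets=[
    [-0.001,0,0,0,15],
    [-0.002,0,0,0,15],
    [-0.0035,0,0,0,15],
    [-0.005,0,0,0,15],
    [-0.0065,0,0,0,15],
    [-0.008,0,0,0,15],
    [-0.0095,0,0,0,15],
    [-0.011,0,0,0,15],
    [-0.012,0,0,0,15],
    [-0.012,0,0,0,15],
  ],
)

```text
time_s: 16.25
eef_pos: [0.5179, -0.1654, 0.0631]
orientation: [0.0, -0.072, 0.997, -0.0]
contact_force: [0.8, -0.1, -1.1]
opening: 0.277
grasp_force: 30.0
```

Run:
```python
from h import *
import pickle
s=ctrl.read_state();c=vision.calibration("wrist");im=vision.grab_frame("wrist")[:,:,::-1].copy()
pickle.dump((s,c),open("w4.pkl","wb"));cv2.imwrite("pics/w4.png",im)
print(s["contact_force"],s["torque"],s["eef_pos"])
cv2.imwrite("pics/w4c.png",cv2.resize(im[60:340,140:420],(600,600),interpolation=cv2.INTER_CUBIC))
```

```text
[ 0.80718991 -0.10117219 -1.06392676] [ 0.07806879  0.00334943 -0.04621182] [ 0.51786261 -0.16538009  0.06313896]
```

View pics/w4c.png

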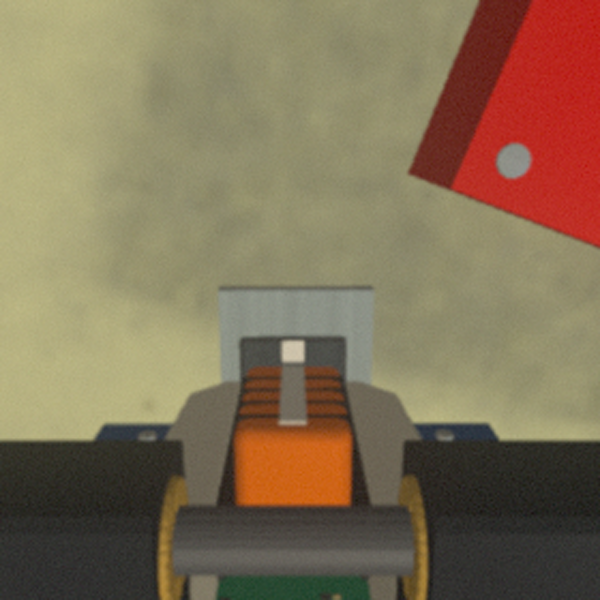

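The tab's front edge has moved to crop row 287, ahead of the flange edge at row 338, and there is no force. I check the clearance before lifting.

Run:
```python
from h import *
import pickle
s,c=pickle.load(open("w4.pkl","rb"));f=280/600
e=np.array(s["eef_pos"]); ps=np.radians(8.3); ex=np.array([np.cos(ps),np.sin(ps)])
for n,p,z in(("tab",(293,287),.05),("flange",(293,338),.0535)):
    w=cast("wrist",[140+p[0]*f-.5,60+p[1]*f-.5],z,c); print(n,(w[:,:2]-e[:2])@ex*1e3)
```

```text
tab [-33.47381375]
flange [-19.54315618]
```

Emit:
drive_tool(
  targets=[
    [0,0,-0.002,0,15],
    [0,0,-0.005,0,15],
    [0,0,-0.009,0,15],
    [0,0,-0.014,0,15],
    [0,0,-0.02,0,15],
    [0,0,-0.035,0,15],
    [0,0,-0.06,0,15],
    [0,0,-0.08,0,15],
    [0,0,-0.09,0,15],
    [0,0,-0.092,0,15],
  ],
)

```text
time_s: 17.55
eef_pos: [0.518, -0.1655, 0.156]
orientation: [0.001, -0.072, 0.997, -0.0]
contact_force: [0.4, -0.5, -1.1]
opening: 0.278
grasp_force: 30.0
```

Emit:
drive_tool(
  targets=[
    [-0.003,0.015,0,1,15],
    [-0.01,0.045,0,3,15],
    [-0.019,0.09,0,5,15],
    [-0.029,0.135,0,8,15],
    [-0.038,0.18,0,11,15],
    [-0.048,0.225,0,14,15],
    [-0.057,0.27,0,17,15],
    [-0.067,0.315,0,19,15],
    [-0.074,0.35,0,21,15],
    [-0.079,0.375,0,22,15],
    [-0.081,0.387,0,22,15],
    [-0.0815,0.39,0,22,15],
    [-0.0815,0.39,0,22,15],
    [-0.0815,0.39,0,22,15],
  ],
)

```text
time_s: 19.3
eef_pos: [0.5429, 0.2309, 0.1552]
orientation: [0.0, 0.121, 0.993, -0.0]
contact_force: [0.1, -0.8, -2.0]
opening: 0.278
grasp_force: 30.0
```

Run:
```python
from h import *
import pickle
s=ctrl.read_state();c=vision.calibration("wrist");im=vision.grab_frame("wrist")[:,:,::-1].copy();t=vision.grab_frame("top")[:,:,::-1]
pickle.dump((s,c),open("w5.pkl","wb"));cv2.imwrite("pics/w5.png",im);cv2.imwrite("pics/top5.png",t)
print(s["time_s"],s["contact_force"],s["eef_pos"],s["orientation"])
a=cv2.resize(im[60:340,140:420],(500,500),interpolation=cv2.INTER_CUBIC); b=cv2.resize(t[170:260,310:370].copy(),(300,450),interpolation=cv2.INTER_CUBIC)
o=np.zeros((500,800,3),np.uint8);o[:,:500]=a;o[:450,500:]=b;cv2.imwrite("pics/c5.png",o)
```

```text
19.3 [ 0.11257383 -0.78610728 -2.00528033] [0.54289136 0.23090303 0.15515271] [ 2.63276700e-05  1.20783137e-01  9.92678882e-01 -2.65735736e-04]
```

View pics/c5.png

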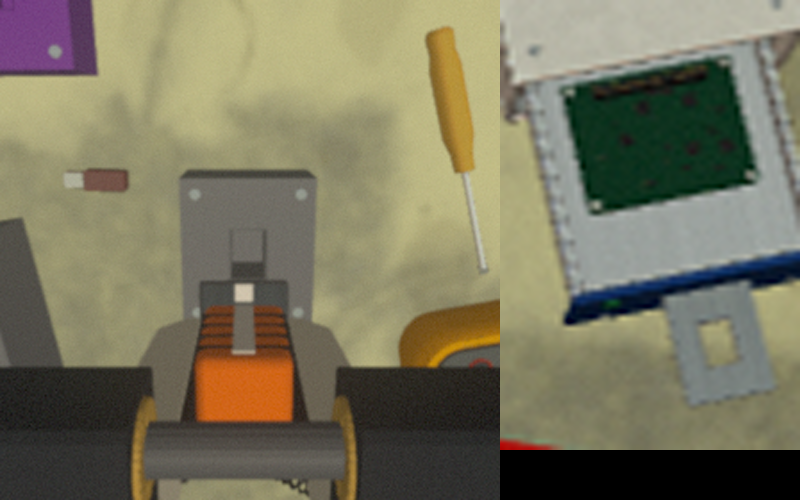

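The wrist view shows the puller over the socket, about 1 mm off in y, with the flange unmoved in the grip. The top view shows the tray still drawn out and the tab at crop (720,345). Lowering it in.

Emit:
drive_tool(
  targets=[
    [0.0005,0.001,0.01,0,15],
    [0.0005,0.001,0.03,0,15],
    [0.0005,0.001,0.05,0,15],
    [0.0005,0.001,0.065,0,15],
    [0.0005,0.001,0.073,0,15],
    [0.0005,0.001,0.078,0,15],
    [0.0005,0.001,0.082,0,15],
    [0.0005,0.001,0.086,0,15],
    [0.0005,0.001,0.09,0,15],
    [0.0005,0.001,0.094,0,15],
    [0.0005,0.001,0.097,0,15],
    [0.0005,0.001,0.099,0,15],
    [0.0005,0.001,0.1,0,15],
    [0.0005,0.001,0.1,0,15],
  ],
)

```text
time_s: 21.15
eef_pos: [0.5425, 0.2334, 0.0551]
orientation: [-0.0, 0.12, 0.993, -0.0]
contact_force: [0.7, -0.1, -1.0]
opening: 0.28
grasp_force: 30.0
```

Emit:
drive_tool(
  targets=[
    [0,0,0.0005,0,15],
    [0,0,0.0005,0,100],
    [0,0,0.0005,0,100],
    [0,0,0.0005,0,100],
    [0,0,0.0005,0,100],
    [0,0,0.0005,0,100],
    [0,0,0.0005,0,100],
    [0,0,0.0005,0,100],
    [0,0,0.0005,0,100],
  ],
)

```text
time_s: 22.28
eef_pos: [0.5425, 0.2333, 0.0546]
orientation: [0.0, 0.12, 0.993, -0.0]
contact_force: [0.5, -0.2, -0.4]
opening: 0.996
grasp_force: 0.0
```

Emit:
drive_tool(
  targets=[
    [0,0,-0.01,0,100],
    [0,0,-0.03,0,100],
    [0,0,-0.055,0,100],
    [0,0,-0.08,0,100],
    [0,0,-0.105,0,100],
    [0,0,-0.12,0,100],
    [0,0,-0.12,0,100],
    [0,0,-0.12,0,100],
  ],
)

```text
time_s: 23.28
eef_pos: [0.5421, 0.2332, 0.174]
orientation: [-0.0, 0.12, 0.993, -0.0]
contact_force: [-0.3, 0.2, -0.1]
opening: 1.0
grasp_force: 0.0
```

Run:
```python
from h import *
s=ctrl.read_state();c=vision.calibration("wrist");im=vision.grab_frame("wrist")[:,:,::-1].copy();t=vision.grab_frame("top")[:,:,::-1].copy()
print(s["time_s"],s["eef_pos"],s["contact_force"])
hsv=cv2.cvtColor(t,cv2.COLOR_BGR2HSV)
m=cv2.inRange(hsv,(18,40,80),(40,255,255)); k=np.zeros_like(m);k[225:250,335:365]=m[225:250,335:365]
n,l,st,ce=cv2.connectedComponentsWithStats(k)
for i in range(1,n):
    if st[i][4]<100: print("hole",st[i],cast("top",ce[i],.05))
a=cv2.resize(im[60:340,140:420],(500,500),interpolation=cv2.INTER_CUBIC); b=cv2.resize(t[170:260,310:370],(300,450),interpolation=cv2.INTER_CUBIC)
o=np.zeros((500,800,3),np.uint8);o[:,:500]=a;o[:450,500:]=b;cv2.imwrite("pics/c6.png",o)
```

```text
23.275 [0.54209373 0.23315103 0.1739878 ] [-0.33879069  0.19166193 -0.12448561]
hole [360 227   5  17  46] [[ 0.52503884 -0.19013721  0.05      ]]
hole [350 234   8   9  55] [[ 0.5143189  -0.16507882  0.05      ]]
hole [358 248   7   2   9] [[ 0.48657925 -0.18312284  0.05      ]]
```

View pics/c6.png

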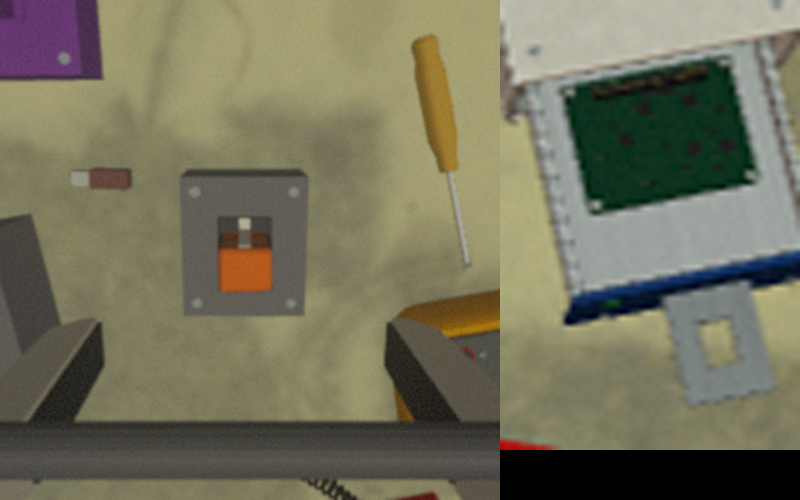

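The puller sits square in the holder at about (245,255) in the wrist view. The tray has travelled 52 mm by camera, which matches the arm's travel to the stop. Handing in.

```bash
python3 -c "
from bench import ctrl
print(ctrl.job_done())"
```

```text
the job is handed in; nothing more can be done
None
```

I drew the tray out about 52 mm until I felt its stop, with about 8 N measured at the wrist, then unhooked and put the puller back upright in its holder; the job was handed in at about 23 s, and no verdict was returned.

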